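# Load the grinding spindle

## Task

Load the spindle of the little bench grinder with the parts lying in the wooden V rail: slide the plain spacer sleeve onto the rod first, then the grinding wheel, then fit the end cap, mouth first. Press the cap on slowly until sleeve, wheel and cap are packed tight against the stop collar, with a firm 12 to 20 N held for about half a second, never more than 30 N and without straining the rod (60 N in all); then let go and leave the other things on the bench where they are.

Things in the scene. Friction and masses are not known exactly. Their poses are not given: they have to be found in the camera images.
- spindle: Fixed bench grinder: grey housing 70 x 60 mm, 90 mm high, on a dark 80 x 90 mm foot plate, with a level, rigid steel rod sticking out of its front. Origin on the bench under the housing's centre; x points level along the rod to its free tip, z up. Rod axis 80 mm above the bench; rod diameter 12 mm, from x = 35 to 136 mm.
- rod_tip (a point): Centre of the rod's free tip, 80 mm above the bench. Axes as the spindle's: x points out of the rod, away from the housing. The last 7 mm of the rod taper from 12 to 5 mm diameter.
- rod_root (a point): Where the rod's axis leaves the housing, 101 mm behind the tip; axes as the spindle's. Near it a dark steel stop collar (26 mm diameter, 10 mm wide) is clamped round the rod; its face towards the tip stands at an unmeasured place 14 to 34 mm from this point (67 to 87 mm from the tip), so where the pack ends must be felt; it does not yield.
- rail: Fixed wooden rail 170 mm long (its x); foot 44 mm wide, 6 mm high; above it a 26 mm wide block with a shallow V groove along its top, 30 mm high at most; origin on the bench under its centre. The three parts lie in the groove about 55 mm apart, in any order, axes along the rail. Fingers can straddle the block.
- sleeve_center (a point): Centre of the spacer sleeve: plain loose aluminium tube, outer diameter 36 mm, 28 mm long, through bore 15 mm, 60 g or so. x along its axis; both ends alike.
- wheel_center (a point): Centre of the grinding wheel: loose grey stone disc, diameter 46 mm, 24 mm thick, with a steel bush at its centre, through bore 15 mm, 90 g or so. x along its axis; both ends alike.
- cap_center (a point): Centre of the end cap: loose grey plastic cylinder, 44 mm in diameter, 42 mm long plus a low boss on its closed end, 60 g; blind bore 15 mm wide, 37 mm deep. x along its axis to the closed end; mouth at x = -21 mm, in the rail facing roughly as it must go on. A spring shoe 5 mm inside rubs on the rod (1 to 7 N), so it stays where left. The bore never bottoms on the tip.
- sleeve: The sleeve as a body; origin at its centre.
- wheel: The wheel as a body; origin at its centre.
- cap: The cap as a body; origin at its centre.
- pot_4_mid (a point): Bystander: small glass pot with white lid, 38 mm wide, 40 mm high; point at its middle.
- black_lid_mid (a point): Bystander: ribbed black lid lying flat, 47 mm wide, 20 mm high; point at its middle.
- tweezers_1_mid (a point): Bystander: steel tweezers lying flat, 17 x 124 x 9 mm; point at their middle.
- pot_2_mid (a point): Bystander: small glass pot with red lid, 36 mm wide, 36 mm high; point at its middle.
Things that resemble listed ones, but are neither listed nor needed, are in the scene too. Leave any pink or yellow look-alike of the sleeve alone.

How it is judged:
By the outcome, as a careful person would: the job done as asked, in the order asked, and still so for the second after the job is handed in, with the robot touching nothing.
It also fails if it takes over 72 s, if anything falls off the work surface, if the arm or the gripper's body presses on something with over 40 N, if the wrist force passes 120 N, or if a joint passes its speed limit or range.

## Robot

A 6-joint arm with a two-finger parallel gripper is mounted at the origin on a cart in front of the work surface, level with it; the furniture and walls round the work are solid. World frame = base frame: x ahead of the robot, y to its left, z up, the work surface at z = 0. Lengths are in m, angles in rad, forces in N, time in s.
With the tool pointing down it reaches from about 0.25 to 0.775 m from the base axis. Payload 8.9 kg.
Tool frame: the origin (TCP) lies midway between the tips of the shut fingers; the grasp point (between the pads) lies bot.pinch_z behind it (bot.pinch_z is the distance from the TCP to the grasp point, in m); z points along the fingers, y is the line along which they close (so a half turn about z gives the same grasp; the last joint's range is limited). The gripper opens to 85 mm and grips with 20 to 120 N. Pads are 22 mm wide; open, the fingers measure 114 mm over their backs; the gripper's body (76 mm by 85 mm) begins 54 mm behind the grasp point. The pads swing forward as they close: fully open they stand 13 mm farther back than shut.
Start: joints at [-1.47, 0.291, -0.153, 1.127, 0, 1.431], TCP at [0.125, -0.51, 0.231] pointing down, gripper open.
Joint ranges: [-2.52, 2.52], [-0.91, 1.74], [-1.3, 1.37], [-1.96, 2.02], [-1.52, 1.47], [-3.14, 3.14]. Speed limits (rad/s): [2.22, 2.22, 2.79, 3.14, 3.14, 3.14].

## Interface

Orientations are given as a unit quaternion [w, x, y, z].
In Python, from bench import state, imaging, ticket, bot gives the robot as it stands.
- The arm moves only by the tool arm_command, never from a script. Its argument "plan" is a list of rows, each an object with "linear": the shift along the tool's x, y, z in mm, a list of three; "rot": the turn, a rotation vector about the tool's x, y, z in rad, a list of three; "fingers": the closure, from -1 (fully open) to 1 (shut). A call has exactly 10 rows; each row shifts and turns the commanded pose from where the row before left it, along the tool's axes as they then stand; what a row does not reach is not made up. A row lasts 1/12 s, in which the tool goes at most 41.7 mm and 7.16 degrees, less where a joint would pass 70% of its speed; a pose out of reach is approached as far as the arm can. A call is refused whole if a number of a shift passes 41.7 or a number of a turn 0.125, either way. A call with a gripper value outside its range is refused whole. The fingers move at their own pace and stop on an object; the grip force is fixed at half the most. Time passes only in rows, so rows that do not move let the fingers close, or fill a call up. It gives the time, the measured TCP pose, the force, the opening and the grip force at its end, in the units of the state.
- state(): the state, without advancing time (a new reading comes with each control period).
- imaging.camera(name): name is "side" or "top"; returns (picture, depth): 400x640x3 uint8, red, green, blue; 400x640 float32, m along the optical axis (not along the pixel's ray), 0 where there is no reading.
- imaging.camera_info(name): a dict with "camera_matrix" (3x3 intrinsics, pixels), "position" and "rotation" of the camera in the world. Camera axes: x right, y up, looking along -z (the intrinsics and any distortion apply to the point x, -y, -z); pixel columns grow to the right and rows downward; lengths in m; the calibration is good to about 2 mm. A picture is of the moment at which its call begins. camera_info takes no time and is no camera call.
- ticket.close_job(): hands the job in; it is judged then, once.
The state is a dict: "t": time; "joint_positions": joint angles; "dq": joint speeds; "joint_torque": joint torques, N m; "eef_pos": TCP position; "tcp_rot": TCP orientation; "ft_force": force on the tool from outside, world axes, zero at the start; "torque": the same for the moment, N m; "grip_width": finger opening in m; "finger_force": force on a finger pad.
Only numpy, scipy, OpenCV 4.12 (cv2) and the standard library are available. Lean on these libraries where they do the work, as an engineer would, in place of code of your own. Each camera call takes 0.05 s, during which the arm holds its last target. There are 200 camera calls.

## Working session

There is one attempt and no reset: what is moved stays moved. The work goes in short steps, Python scripts to look and compute and a tool call to move; the robot and the scene stay as the last step left them, time stands still between calls to the robot, and variables do not carry over. Pictures are saved under pics/ and viewed, at most 10 in all, crops included, and the job is handed in when it is done.

Besides the shell and the picture viewer there is one more tool, called by a JSON object that holds its "name" and its "arguments". arm_command: Moves the arm, as the interface text tells. Its arguments: {"type":"object","properties":{"plan":{"type":"array","items":{"type":"object","properties":{"linear":{"type":"array","items":{"type":"number"}},"rot":{"type":"array","items":{"type":"number"}},"fingers":{"type":"number"}}}}},"required":["plan"]}

```bash
ls; mkdir -p pics
cat > h.py <<'E'
import numpy as np, cv2
from bench import state, imaging, ticket, bot
def grab(n,f=None):
    im,d=imaging.camera(n)
    np.savez(f'{n}.npz',im=im,d=d)
    if f: cv2.imwrite('pics/'+f,cv2.cvtColor(im,cv2.COLOR_RGB2BGR))
    return im,d
def rotm(r):
    r=np.array(r,float)
    if r.shape==(3,3): return r
    from scipy.spatial.transform import Rotation as R
    return R.from_quat([r[1],r[2],r[3],r[0]]).as_matrix()
def cloud(n,d):
    c=imaging.camera_info(n);K=np.array(c['camera_matrix']);R=rotm(c['rotation'])
    v,u=np.mgrid[:d.shape[0],:d.shape[1]]
    p=np.stack([(u-K[0,2])/K[0,0]*d,-(v-K[1,2])/K[1,1]*d,-d],-1)
    return p@R.T+np.array(c['position'])
E
python3 - <<'E'
from h import *
for n in('top','side'):
    grab(n,n+'1.png'); c=imaging.camera_info(n); print(n,c)
print(state(),bot.pinch_z)
E
```

```text
pics
top {'camera_matrix': array([[449.1255918 ,   0.        , 311.35954633],
       [  0.        , 449.1255918 , 197.17921937],
       [  0.        ,   0.        ,   1.        ]]), 'position': array([0.30299681, 0.16448612, 0.91771408]), 'rotation': array([ 0.71344087,  0.04614245, -0.0529728 , -0.69718497])}
side {'camera_matrix': array([[416.01915268,   0.        , 313.79926774],
       [  0.        , 416.01915268, 198.41984001],
       [  0.        ,   0.        ,   1.        ]]), 'position': array([ 0.3355572 , -0.64550424,  0.47023565]), 'rotation': array([ 0.84166526,  0.5361816 , -0.03480827, -0.05382619])}
{'t': 0.1, 'joint_positions': array([-1.47028696e+00,  2.91224314e-01, -1.54032903e-01,  1.12667909e+00,
       -1.66695102e-06,  1.43153831e+00]), 'dq': array([ 2.36237633e-04, -1.13837461e-03,  2.85212598e-03, -8.46488359e-04,
       -1.33263995e-04, -9.65716852e-05]), 'joint_torque': array([ 1.94399319e-03, -5.37980568e+01,  3.31917858e+01,  9.33206262e-03,
       -1.62656261e-04,  9.64548974e-06]), 'eef_pos': array([ 0.12466187, -0.50959885,  0.23079623]), 'tcp_rot': array([-5.69898199e-04,  9.92822391e-01,  1.19596717e-01,  1.02091409e-05]), 'ft_force': array([ 0.06364796, -0.21686447,  0.32240217]), 'torque': array([-0.05795016,  0.00421669,  0.01711736]), 'finger_force': 0.0, 'grip_width': 0.08530428491335687} 0.0187
```

View pics/top1.png

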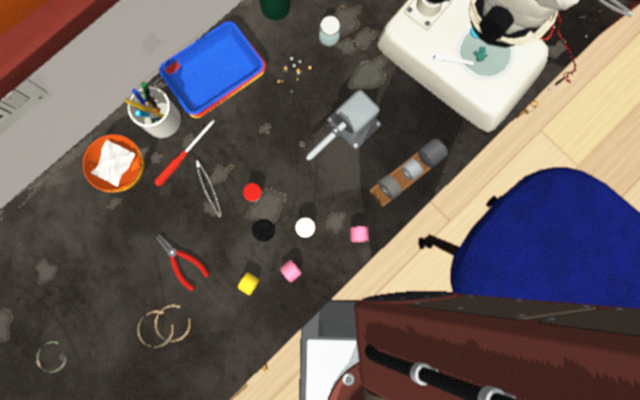

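View pics/side1.png

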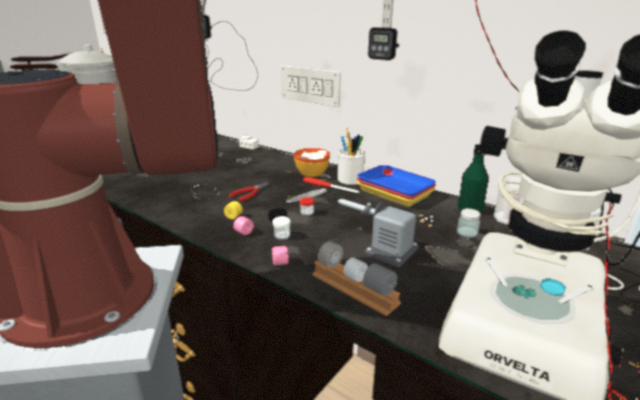

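The top view shows the grinder at about (352,122) with its rod tip at (309,157), and the rail at (410,172) carrying three grey parts. The pink and yellow look-alikes are at (359,233), (290,270) and (247,284). In the side view the rail parts sit at (330,254), (356,268) and (380,278). I'll enlarge and measure them.

Run:
```python
from h import *
t=np.load('top.npz');s=np.load('side.npz')
a=cv2.resize(t['im'][80:220,295:455],None,fx=4.8,fy=4.0,interpolation=3)[:,:768]
a=cv2.resize(t['im'][80:220,295:455],(480,420),interpolation=3)
b=cv2.resize(s['im'][190:320,300:420],(320,347),interpolation=3)
o=np.zeros((420,800,3),np.uint8);o[:,:480]=a;o[:347,480:]=b
cv2.imwrite('pics/crop1.png',o[:,:,::-1])
P=cloud('top',t['d']);Q=cloud('side',s['d'])
# rod: top depth z 0.06..0.1 region
def reg(P,x0,x1,y0,y1,z0,z1):
    m=np.zeros(P.shape[:2],bool);m[y0:y1,x0:x1]=1
    return m&(P[...,2]>z0)&(P[...,2]<z1)
def line(p):
    c=p.mean(0);u,sv,v=np.linalg.svd((p-c)[:,:2]);d=v[0];q=(p[:,:2]-c[:2])@d
    return c,d,q.min(),q.max()
for nm,C,w in(('top',P,(295,345,120,170)),('side',Q,(325,372,190,220))):
    p=C[reg(C,*w,0.06,0.1)]
    c,d,a0,a1=line(p);print(nm,'rod',len(p),c.round(4),d.round(4),c[:2]+d*a0,c[:2]+d*a1,np.percentile(p[:,2],[5,50,95]))
for nm,C,w in(('top',P,(365,455,130,210)),('side',Q,(305,410,230,315))):
    p=C[reg(C,*w,0.033,0.09)]
    c,d,a0,a1=line(p);print(nm,'parts',len(p),c.round(4),d.round(4))
    q=(p[:,:2]-c[:2])@d; n=(p[:,:2]-c[:2])@np.array([-d[1],d[0]])
    for k in np.arange(-.1,.1,.006):
        m=(q>=k)&(q<k+.006)
        if m.sum():print(round(k,3),m.sum(),'zmax %.3f'%np.percentile(p[m,2],97),'n',n[m].min().round(3),n[m].max().round(3),(c[:2]+d*(k+.003)).round(3))
print('bench z',np.median(P[220:230,330:340,2]),np.median(Q[225:235,260:268,2]))
```

```text
top rod 377 [0.5337 0.1291 0.0853] [-0.7294  0.6841] [0.56663717 0.09818165] [0.4933988 0.1668706] [0.08004428 0.08519574 0.09279592]
side rod 235 [0.5287 0.1274 0.0825] [ 0.6781 -0.735 ] [0.49334495 0.16575157] [0.55213223 0.10202796] [0.07381115 0.08257293 0.09116334]
top parts 1224 [ 0.4887 -0.0435  0.0604] [-0.6349  0.7726]
-0.07 57 zmax 0.070 n -0.022 0.021 [ 0.531 -0.095]
-0.064 64 zmax 0.071 n -0.022 0.022 [ 0.527 -0.091]
-0.058 68 zmax 0.070 n -0.022 0.021 [ 0.524 -0.086]
-0.052 65 zmax 0.071 n -0.022 0.022 [ 0.52  -0.081]
-0.046 68 zmax 0.069 n -0.022 0.021 [ 0.516 -0.077]
-0.04 64 zmax 0.070 n -0.022 0.022 [ 0.512 -0.072]
-0.034 97 zmax 0.070 n -0.021 0.021 [ 0.508 -0.067]
-0.028 82 zmax 0.063 n -0.018 0.019 [ 0.505 -0.063]
-0.016 4 zmax 0.059 n -0.011 0.01 [ 0.497 -0.054]
-0.01 50 zmax 0.062 n -0.017 0.017 [ 0.493 -0.049]
-0.004 56 zmax 0.063 n -0.018 0.017 [ 0.489 -0.044]
0.002 53 zmax 0.063 n -0.017 0.018 [ 0.485 -0.04 ]
0.008 58 zmax 0.062 n -0.018 0.017 [ 0.482 -0.035]
0.014 77 zmax 0.061 n -0.016 0.016 [ 0.478 -0.03 ]
0.044 4 zmax 0.069 n -0.012 0.012 [ 0.459 -0.007]

[... 477 characters left out ...]
 -0.058 -0.055 [ 0.518 -0.025]
-0.004 33 zmax 0.069 n -0.076 -0.055 [ 0.514 -0.03 ]
0.002 64 zmax 0.071 n -0.082 -0.056 [ 0.51  -0.034]
0.008 55 zmax 0.072 n -0.083 0.002 [ 0.507 -0.039]
0.014 105 zmax 0.071 n -0.087 0.003 [ 0.503 -0.044]
0.02 147 zmax 0.068 n -0.087 0.061 [ 0.5   -0.049]
0.026 238 zmax 0.068 n -0.088 0.061 [ 0.496 -0.054]
0.032 208 zmax 0.069 n -0.078 0.06 [ 0.493 -0.059]
0.038 215 zmax 0.069 n -0.029 0.058 [ 0.489 -0.064]
0.044 124 zmax 0.069 n -0.011 0.057 [ 0.486 -0.068]
0.05 205 zmax 0.067 n 0.012 0.055 [ 0.482 -0.073]
0.056 188 zmax 0.062 n 0.018 0.053 [ 0.479 -0.078]
0.062 12 zmax 0.055 n 0.045 0.051 [ 0.475 -0.083]
bench z 0.0015596103255861027 -0.0004785926964425147
```

View pics/crop1.png

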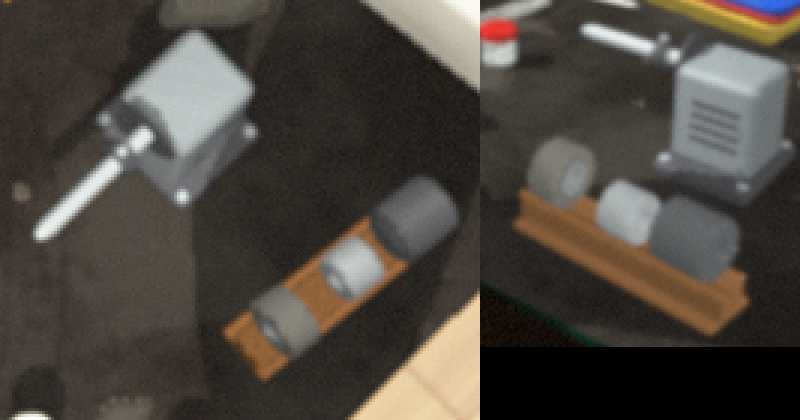

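The top crop (×3, origin (295,80)) shows the rail parts in order: stone wheel with steel bush at px (390,186), bright aluminium sleeve at (412,169), and dark wide cap at (433,152). The sleeve is the bare aluminium tube with a 36 mm diameter. The pink and yellow cylinders off the rail are decoys. Next I'll refine the positions and the rod's direction.

Run:
```python
from h import *
C={n:cloud(n,np.load(n+'.npz')['d']) for n in('top','side')}
for n,(x0,x1,y0,y1) in(('top',(300,345,120,165)),('side',(330,375,192,220))):
    p=C[n][y0:y1,x0:x1].reshape(-1,3)
    r=np.hypot(*(p[:,:2]-[.493,.167]).T); p=p[(p[:,2]>.07)&(p[:,2]<.1)&(r<.062)]
    q=p[:,:2].copy()
    l=cv2.fitLine(q.astype(np.float32),cv2.DIST_HUBER,0,.002,.002).ravel();d=l[:2]*np.sign(-l[0])
    s=(q-l[2:])@d; print(n,len(p),'yaw',np.degrees(np.arctan2(d[1],d[0])),'tip',l[2:]+d*s.max(),'z p50/p90',np.percentile(p[:,2],[10,50,90]),'w',np.ptp((q-l[2:])@[-d[1],d[0]]))
    # parts: coords relative to rail frame
    d=np.array([-.6349,.7726]);nn=np.array([-d[1],d[0]]);o=np.array([.4887,-.0435])
    P=C[n]; Q=(P[...,:2]-o)@d; N=(P[...,:2]-o)@nn; Z=P[...,2]
    for nm,a,b in(('wheel',.035,.085),('sleeve',-.022,.03),('cap',-.085,-.027)):
        m=(abs(N)<.03)&(Q>a)&(Q<b)&(Z>.045)&(Z<.09)
        top=m&(Z>np.percentile(Z[m],97)-.006)
        print(' ',nm,m.sum(),'Q',np.percentile(Q[m],[1,99]).round(4),'ridge N',np.median(N[top]).round(4),'ztop',np.percentile(Z[m],97).round(4))
    for h in('rail',):
        m=(abs(N)<.03)&(abs(Q)<.12)&(Z>.018)&(Z<.034)
        l=cv2.fitLine(P[m][:,:2].astype(np.float32),cv2.DIST_HUBER,0,.01,.01).ravel();print('  rail yaw',np.degrees(np.arctan2(l[1],l[0])),Q[m].min(),Q[m].max())
P=C['top']
for u,v in((560,250),(600,220),(480,200),(450,245),(420,120),(360,320),(340,370),(500,80),(470,20)):print((u,v),P[v,u].round(3))
```

```text
top 194 yaw 134.84282 tip [0.49428039 0.16782907] z p50/p90 [0.08218912 0.08474843 0.08661403] w 0.012424531418930032
  wheel 330 Q [0.05   0.0743] ridge N 0.0001 ztop 0.0729
  sleeve 262 Q [-0.0101  0.0177] ridge N -0.0004 ztop 0.0626
  cap 496 Q [-0.0693 -0.0273] ridge N -0.0004 ztop 0.0704
  rail yaw -50.343407 -0.030263844028078534 0.08899468938850212
side 130 yaw 134.24533 tip [0.49235884 0.16474849] z p50/p90 [0.07666084 0.08216229 0.08538717] w 0.012139905494377594
  wheel 362 Q [0.048  0.0721] ridge N 0.0059 ztop 0.0709
  sleeve 261 Q [-0.0125  0.015 ] ridge N 0.0048 ztop 0.0603
  cap 611 Q [-0.0717 -0.0299] ridge N 0.0049 ztop 0.0691
  rail yaw -49.897972 -0.08306606507255807 0.08699936871773517
(560, 250) [ 0.344 -0.475 -0.216]
(600, 220) [ 0.423 -0.585 -0.222]
(480, 200) [ 0.545 -0.489 -0.764]
(450, 245) [ 0.368 -0.338 -0.661]
(420, 120) [ 0.603 -0.07   0.   ]
(360, 320) [0.229 0.093 0.322]
(340, 370) [0.093 0.093 0.001]
(500, 80) [ 0.667 -0.213  0.069]
(470, 20) [ 0.793 -0.156  0.07 ]
```

{"name": "arm_command", "arguments": {"plan": [{"linear":[0,0,-20],"rot":[0,0,-0.115],"fingers":-1},{"linear":[0,0,-20],"rot":[0,0,-0.115],"fingers":-1},{"linear":[0,0,-10],"rot":[0,0,-0.115],"fingers":-1},{"linear":[0,0,0],"rot":[0,0,-0.115],"fingers":-1},{"linear":[0,0,0],"rot":[0,0,-0.115],"fingers":-1},{"linear":[0,0,0],"rot":[0,0,-0.115],"fingers":-1},{"linear":[0,0,0],"rot":[0,0,-0.115],"fingers":-1},{"linear":[0,0,0],"rot":[0,0,-0.115],"fingers":-1},{"linear":[0,0,0],"rot":[0,0,-0.115],"fingers":-1},{"linear":[0,0,0],"rot":[0,0,-0.115],"fingers":-1}]}}

```text
t: 0.93
eef_pos: [0.1247, -0.5097, 0.281]
tcp_rot: [-0.0, 0.766, 0.642, 0.0]
ft_force: [-0.3, -0.5, 0.0]
grip_width: 0.0853
finger_force: 0.0
```

{"name": "arm_command", "arguments": {"plan": [{"linear":[0,0,0],"rot":[0,0,-0.1087],"fingers":-1},{"linear":[0,0,0],"rot":[0,0,-0.1087],"fingers":-1},{"linear":[0,0,0],"rot":[0,0,-0.1087],"fingers":-1},{"linear":[0,0,0],"rot":[0,0,-0.1087],"fingers":-1},{"linear":[0,0,0],"rot":[0,0,-0.1087],"fingers":-1},{"linear":[0,0,0],"rot":[0,0,-0.1087],"fingers":-1},{"linear":[0,0,0],"rot":[0,0,-0.1087],"fingers":-1},{"linear":[0,0,0],"rot":[0,0,-0.1087],"fingers":-1},{"linear":[8,36,0],"rot":[0,0,0],"fingers":-1},{"linear":[8,36,0],"rot":[0,0,0],"fingers":-1}]}}

```text
t: 1.77
eef_pos: [0.1698, -0.4517, 0.2804]
tcp_rot: [-0.0, 0.428, 0.904, 0.0]
ft_force: [1.6, 0.1, 0.1]
grip_width: 0.0855
finger_force: 0.0
```

{"name": "arm_command", "arguments": {"plan": [{"linear":[8,36,0],"rot":[0,0,0],"fingers":-1},{"linear":[8,36,0],"rot":[0,0,0],"fingers":-1},{"linear":[8,36,0],"rot":[0,0,0],"fingers":-1},{"linear":[8,36,0],"rot":[0,0,0],"fingers":-1},{"linear":[8,36,0],"rot":[0,0,0],"fingers":-1},{"linear":[8,36,0],"rot":[0,0,0],"fingers":-1},{"linear":[8,36,0],"rot":[0,0,0],"fingers":-1},{"linear":[8,36,0],"rot":[0,0,0],"fingers":-1},{"linear":[8,36,0],"rot":[0,0,0],"fingers":-1},{"linear":[8,36,0],"rot":[0,0,0],"fingers":-1}]}}

```text
t: 2.6
eef_pos: [0.3979, -0.1596, 0.2813]
tcp_rot: [-0.0, 0.427, 0.904, -0.0]
ft_force: [0.5, -1.2, 1.1]
grip_width: 0.0854
finger_force: 0.0
```

{"name": "arm_command", "arguments": {"plan": [{"linear":[7,29,20],"rot":[0,0,0],"fingers":-1},{"linear":[7,29,20],"rot":[0,0,0],"fingers":-1},{"linear":[7,29,20],"rot":[0,0,0],"fingers":-1},{"linear":[7,29,20],"rot":[0,0,0],"fingers":-1},{"linear":[7,29,20],"rot":[0,0,0],"fingers":-1},{"linear":[0,0,20],"rot":[0,0,0],"fingers":-1},{"linear":[0,0,20],"rot":[0,0,0],"fingers":-1},{"linear":[0,0,10],"rot":[0,0,0],"fingers":-1},{"linear":[0,0,0],"rot":[0,0,0],"fingers":-1},{"linear":[0,0,0],"rot":[0,0,0],"fingers":-1}]}}

```text
t: 3.43
eef_pos: [0.4865, -0.042, 0.131]
tcp_rot: [-0.001, 0.427, 0.904, -0.0]
ft_force: [0.0, 0.8, -0.1]
grip_width: 0.0855
finger_force: 0.0
```

Run:
```python
from h import *
im,d=grab('side'); cv2.imwrite('pics/s2.png',cv2.resize(im[130:330,270:470],(800,600) if 0 else (600,600),interpolation=3)[:,:,::-1]); print(state()['eef_pos'])
```

```text
[ 0.48712659 -0.04226788  0.1317163 ]
```

View pics/s2.png

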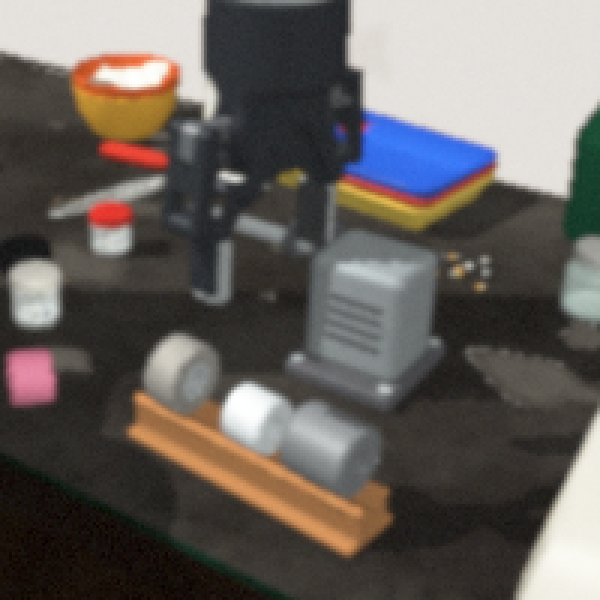

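The gripper is above the sleeve, with its fingers at crop (212,270) and (325,215) straddling the rail line. I'll descend and grip.

{"name": "arm_command", "arguments": {"plan": [{"linear":[0,0,18],"rot":[0,0,0],"fingers":-1},{"linear":[0,0,18],"rot":[0,0,0],"fingers":-1},{"linear":[0,0,18],"rot":[0,0,0],"fingers":-1},{"linear":[0,0,18],"rot":[0,0,0],"fingers":-1},{"linear":[0,0,14],"rot":[0,0,0],"fingers":-1},{"linear":[0,0,10],"rot":[0,0,0],"fingers":-1},{"linear":[0,0,6],"rot":[0,0,0],"fingers":-1},{"linear":[0,0,6],"rot":[0,0,0],"fingers":-1},{"linear":[0,0,0],"rot":[0,0,0],"fingers":-1},{"linear":[0,0,0],"rot":[0,0,0],"fingers":-0.2}]}}

```text
t: 4.32
eef_pos: [0.4874, -0.0423, 0.0238]
tcp_rot: [0.0, 0.427, 0.904, 0.0]
ft_force: [-0.4, 0.3, 0.2]
grip_width: 0.0757
finger_force: 0.0
```

{"name": "arm_command", "arguments": {"plan": [{"linear":[0,0,0],"rot":[0,0,0],"fingers":1},{"linear":[0,0,0],"rot":[0,0,0],"fingers":1},{"linear":[0,0,0],"rot":[0,0,0],"fingers":1},{"linear":[0,0,0],"rot":[0,0,0],"fingers":1},{"linear":[0,0,0],"rot":[0,0,0],"fingers":1},{"linear":[0,0,0],"rot":[0,0,0],"fingers":1},{"linear":[0,0,0],"rot":[0,0,0],"fingers":1},{"linear":[0,0,0],"rot":[0,0,0],"fingers":1},{"linear":[0,0,0],"rot":[0,0,0],"fingers":1},{"linear":[0,0,0],"rot":[0,0,0],"fingers":1}]}}

```text
t: 5.15
eef_pos: [0.4879, -0.0419, 0.0241]
tcp_rot: [0.001, 0.427, 0.904, 0.001]
ft_force: [1.2, 2.5, 5.5]
grip_width: 0.0347
finger_force: 59.4
```

{"name": "arm_command", "arguments": {"plan": [{"linear":[0,0,-5],"rot":[0,0,0],"fingers":1},{"linear":[0,0,-15],"rot":[0,0,0],"fingers":1},{"linear":[0,0,-25],"rot":[0,0,0],"fingers":1},{"linear":[0,0,-25],"rot":[0,0,0],"fingers":1},{"linear":[0,0,-25],"rot":[0,0,0],"fingers":1},{"linear":[0,0,-25],"rot":[0,0,0],"fingers":1},{"linear":[12,8,0],"rot":[0,0,0],"fingers":1},{"linear":[20,13,0],"rot":[0,0,0],"fingers":1},{"linear":[25,17,0],"rot":[0,0,0],"fingers":1},{"linear":[25,17,0],"rot":[0,0,0],"fingers":1}]}}

```text
t: 5.98
eef_pos: [0.4771, 0.0567, 0.1439]
tcp_rot: [0.0, 0.428, 0.904, 0.0]
ft_force: [0.5, 0.2, -0.9]
grip_width: 0.0349
finger_force: 59.9
```

{"name": "arm_command", "arguments": {"plan": [{"linear":[25,17,0],"rot":[0,0,0],"fingers":1},{"linear":[25,17,0],"rot":[0,0,0],"fingers":1},{"linear":[25,17,0],"rot":[0,0,0],"fingers":1},{"linear":[20,13,0],"rot":[0,0,0],"fingers":1},{"linear":[20,14,0],"rot":[0,0,-0.044],"fingers":1},{"linear":[0,0,20],"rot":[0,0,-0.044],"fingers":1},{"linear":[0,0,25],"rot":[0,0,0],"fingers":1},{"linear":[0,0,25],"rot":[0,0,0],"fingers":1},{"linear":[0,0,13],"rot":[0,0,0],"fingers":1},{"linear":[0,0,0],"rot":[0,0,0],"fingers":1}]}}

```text
t: 6.82
eef_pos: [0.4622, 0.1939, 0.058]
tcp_rot: [-0.002, 0.387, 0.922, -0.002]
ft_force: [-0.8, 0.2, 0.1]
grip_width: 0.0348
finger_force: 59.9
```

Run:
```python
from h import *
s=state(); print({k:s[k] for k in('t','eef_pos','tcp_rot','ft_force','grip_width')})
t,td=grab('top');i,sd=grab('side')
o=np.zeros((480,800,3),np.uint8);o[:,:400]=cv2.resize(t[100:220,270:370],(400,480),interpolation=3);o[:,400:]=cv2.resize(i[150:246,300:380],(400,480),interpolation=3)
cv2.imwrite('pics/c3.png',o[:,:,::-1])
d=np.array([-.701,.713]);n=np.array([-d[1],d[0]]);tip=np.array([.4933,.1663])
for nm,D in(('top',td),('side',sd)):
    P=cloud(nm,D);q=(P[...,:2]-tip)@d;N=(P[...,:2]-tip)@n;Z=P[...,2]
    r=(q>-.055)&(q<-.01)&(abs(N)<.012)&(Z>.072)&(Z<.095)
    print(nm,'rod N',np.median(N[r]).round(4),N[r].min().round(4),N[r].max().round(4),'ztop',np.percentile(Z[r],95).round(4),r.sum())
    m=(q>.008)&(q<.07)&(abs(N)<.017)&(Z>.07)&(Z<.104)
    if m.sum():print('  slv q',np.percentile(q[m],[1,99]).round(4),'N',np.percentile(N[m],[1,50,99]).round(4),'ztop',np.percentile(Z[m],95).round(4),m.sum())
```

```text
{'t': 6.8167, 'eef_pos': array([0.46219247, 0.19388234, 0.05802686]), 'tcp_rot': array([-0.00188812,  0.38668982,  0.9222066 , -0.00154766]), 'ft_force': array([-0.75189426,  0.19439462,  0.14951395]), 'grip_width': 0.034766492728201356}
  return _methods._mean(a, axis=axis, dtype=dtype,
  ret = ret.dtype.type(ret / rcount)
Traceback (most recent call last):
ValueError: zero-size array to reduction operation minimum which has no identity
```

View pics/c3.png

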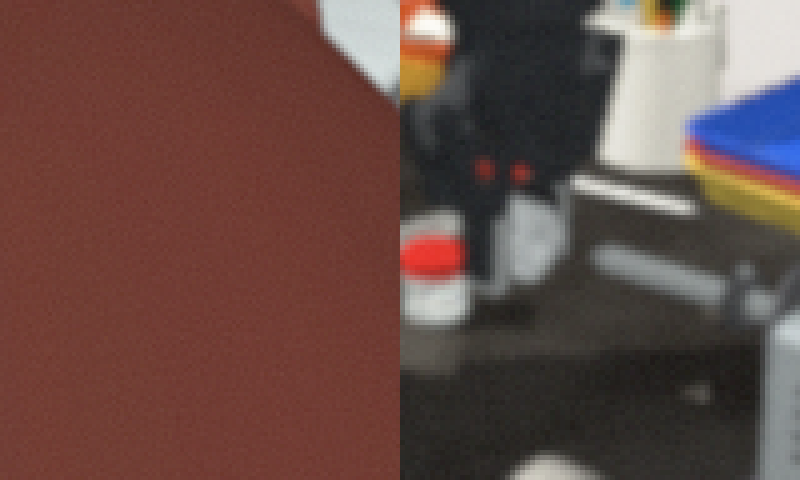

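The side view shows the sleeve held at crop (535,238), facing the rod tip at (595,255). The arm blocks the top view. I'll measure the sleeve and rod against each other in the side view alone.

```bash
cat > rel.py <<'E'
from h import *
import sys
# relative: part vs rod in the side camera, rod frame at tip
d=np.array([-.701,.713]);n=np.array([-d[1],d[0]]);tip=np.array([.4933,.1663])
def rel(R,q0,q1,fresh=True):
    i,D=grab('side') if fresh else (np.load('side.npz')['im'],np.load('side.npz')['d'])
    P=cloud('side',D);q=(P[...,:2]-tip)@d;N=(P[...,:2]-tip)@n;Z=P[...,2]
    sat=i.max(-1).astype(int)-i.min(-1); br=i.max(-1)
    from scipy.optimize import least_squares
    for nm,m,r in(('rod',(q>-.05)&(q<-.01)&(abs(N)<.014)&(Z>.06)&(Z<.1),.006),('part',(q>q0)&(q<q1)&(abs(N)<R+.006)&(Z>.06)&(Z<.125)&(br>95)&(sat<40),R)):
        # circle fit of known radius in (N,Z)
        f=lambda c:np.hypot(N[m]-c[0],Z[m]-c[1])-r
        s=least_squares(f,[0,.08],loss='soft_l1',f_scale=.001)
        print(nm,m.sum(),'axis N,Z mm',(s.x*1e3).round(1),'q',(np.percentile(q[m],[1,99])*1e3).round(1),'res',np.median(abs(s.fun)).round(4))
    s=state();print('tcp',s['eef_pos'].round(4),'N,q mm',((s['eef_pos'][:2]-tip)@n*1e3).round(1),((s['eef_pos'][:2]-tip)@d*1e3).round(1),s['t'])
if __name__=='__main__': rel(float(sys.argv[1]),float(sys.argv[2]),float(sys.argv[3]),len(sys.argv)<5)
E
python3 rel.py .018 .015 .07
```

```text
rod 91 axis N,Z mm [-2.8 79.4] q [-49.7 -10.7] res 0.0007
part 192 axis N,Z mm [ 2.8 79.1] q [25.5 43.3] res 0.0042
tcp [0.465  0.1945 0.0613] N,q mm 0.4 39.9 6.9667
```

Run:
```python
from rel import *
z=np.load('side.npz');i=z['im'];P=cloud('side',z['d']);q=(P[...,:2]-tip)@d;N=(P[...,:2]-tip)@n;Z=P[...,2]
m=(q>.018)&(q<.032)&(abs(N)<.03)&(Z>.055)&(Z<.11)
lab=np.zeros(m.shape,np.uint8);lab[m]=255
v,u=np.nonzero(m);print(u.min(),u.max(),v.min(),v.max(),m.sum())
print('q hist',np.histogram(q[m]*1e3,bins=range(18,33,2)))
f=m&(i.max(-1)>95)
print('face N',(np.percentile(N[f],[2,50,98])*1e3).round(1),'Z',(np.percentile(Z[f],[2,50,98])*1e3).round(1),f.sum())
pts=np.stack([N[f],Z[f]],1).astype(np.float32)*1e3
print('minCircle',cv2.minEnclosingCircle(pts))
for a in(-.05,-.035,-.02,-.007):
    r=(q>a-.008)&(q<a+.008)&(abs(N)<.014)&(Z>.065)&(Z<.095);print(a,r.sum(),'N med',np.median(N[r]*1e3).round(2),'Z',np.percentile(Z[r]*1e3,[5,95]).round(1))
for y in range(v.min(),v.max()+1):
    print(' '.join('%3d/%3d'%(q[y,x]*1e3,N[y,x]*1e3) if m[y,x] else '   .   ' for x in range(400-20-0,400) ) if 0 else '',end='')
```

```text
318 335 181 208 217
q hist (array([ 0,  0,  0,  8, 85, 81, 43]), array([18, 20, 22, 24, 26, 28, 30, 32]))
face N [-23.2   6.9  26.8] Z [64.  81.7 99.2] 181
minCircle ((1.0472536087036133, 82.70604705810547), 32.213233947753906)
-0.05 42 N med 1.81 Z [76.3 85.7]
-0.035 36 N med 2.14 Z [76.6 85.6]
-0.02 34 N med 1.19 Z [76.3 85.9]
-0.007 23 N med 1.77 Z [76.9 84.6]
```

{"name": "arm_command", "arguments": {"plan": [{"linear":[-4,1.3,0.5],"rot":[0,0,0],"fingers":1},{"linear":[-4,1.2,0.5],"rot":[0,0,0],"fingers":1},{"linear":[-4,0,0],"rot":[0,0,0],"fingers":1},{"linear":[-4,0,0],"rot":[0,0,0],"fingers":1},{"linear":[-4,0,0],"rot":[0,0,0],"fingers":1},{"linear":[-3,0,0],"rot":[0,0,0],"fingers":1},{"linear":[-2,0,0],"rot":[0,0,0],"fingers":1},{"linear":[-2,0,0],"rot":[0,0,0],"fingers":1},{"linear":[-2,0,0],"rot":[0,0,0],"fingers":1},{"linear":[-1,0,0],"rot":[0,0,0],"fingers":1}]}}

```text
t: 7.8
eef_pos: [0.4875, 0.1747, 0.0593]
tcp_rot: [0.0, 0.387, 0.922, 0.0]
ft_force: [0.2, 0.8, -0.5]
grip_width: 0.0348
finger_force: 59.9
```

{"name": "arm_command", "arguments": {"plan": [{"linear":[-1,0,0],"rot":[0,0,0],"fingers":1},{"linear":[-1,0,0],"rot":[0,0,0],"fingers":1},{"linear":[-1,0,0],"rot":[0,0,0],"fingers":1},{"linear":[-1,0,0],"rot":[0,0,0],"fingers":1},{"linear":[-1,0,0],"rot":[0,0,0],"fingers":1},{"linear":[-1,0,0],"rot":[0,0,0],"fingers":1},{"linear":[-1,0,0],"rot":[0,0,0],"fingers":1},{"linear":[-1,0,0],"rot":[0,0,0],"fingers":1},{"linear":[0,0,0],"rot":[0,0,0],"fingers":1},{"linear":[0,0,0],"rot":[0,0,0],"fingers":1}]}}

```text
t: 8.63
eef_pos: [0.4934, 0.1691, 0.0596]
tcp_rot: [0.0, 0.387, 0.922, 0.0]
ft_force: [-0.2, 2.2, 4.8]
grip_width: 0.0352
finger_force: 60.4
```

{"name": "arm_command", "arguments": {"plan": [{"linear":[0,0.3,-0.6],"rot":[0,0,0],"fingers":1},{"linear":[-1,0,0],"rot":[0,0,0],"fingers":1},{"linear":[-2,0,0],"rot":[0,0,0],"fingers":1},{"linear":[-2,0,0],"rot":[0,0,0],"fingers":1},{"linear":[-2,0,0],"rot":[0,0,0],"fingers":1},{"linear":[-2,0,0],"rot":[0,0,0],"fingers":1},{"linear":[-2,0,0],"rot":[0,0,0],"fingers":1},{"linear":[-1,0,0],"rot":[0,0,0],"fingers":1},{"linear":[0,0,0],"rot":[0,0,0],"fingers":1},{"linear":[0,0,0],"rot":[0,0,0],"fingers":1}]}}

```text
t: 9.47
eef_pos: [0.5018, 0.1605, 0.0599]
tcp_rot: [0.0, 0.387, 0.922, -0.0]
ft_force: [1.5, -0.0, 0.7]
grip_width: 0.0346
finger_force: 60.0
```

{"name": "arm_command", "arguments": {"plan": [{"linear":[-2,0,0],"rot":[0,0,0],"fingers":1},{"linear":[-3,0,0],"rot":[0,0,0],"fingers":1},{"linear":[-4,0,0],"rot":[0,0,0],"fingers":1},{"linear":[-4,0,0],"rot":[0,0,0],"fingers":1},{"linear":[-4,0,0],"rot":[0,0,0],"fingers":1},{"linear":[-4,0,0],"rot":[0,0,0],"fingers":1},{"linear":[-4,0,0],"rot":[0,0,0],"fingers":1},{"linear":[-3,0,0],"rot":[0,0,0],"fingers":1},{"linear":[-2,0,0],"rot":[0,0,0],"fingers":1},{"linear":[0,0,0],"rot":[0,0,0],"fingers":1}]}}

```text
t: 10.3
eef_pos: [0.5232, 0.139, 0.06]
tcp_rot: [0.0, 0.387, 0.922, 0.0]
ft_force: [1.4, 1.4, 1.5]
grip_width: 0.0348
finger_force: 60.2
```

{"name": "arm_command", "arguments": {"plan": [{"linear":[-3,0,0],"rot":[0,0,0],"fingers":1},{"linear":[-3,0,0],"rot":[0,0,0],"fingers":1},{"linear":[0,0,0],"rot":[0,0,0],"fingers":1},{"linear":[0,0,0],"rot":[0,0,0],"fingers":-1},{"linear":[0,0,0],"rot":[0,0,0],"fingers":-1},{"linear":[0,0,0],"rot":[0,0,0],"fingers":-1},{"linear":[0,0,0],"rot":[0,0,0],"fingers":-1},{"linear":[0,0,0],"rot":[0,0,0],"fingers":-1},{"linear":[0,0,0],"rot":[0,0,0],"fingers":-1},{"linear":[0,0,0],"rot":[0,0,0],"fingers":-1}]}}

```text
t: 11.13
eef_pos: [0.5267, 0.135, 0.0599]
tcp_rot: [-0.0, 0.387, 0.922, -0.0]
ft_force: [0.2, 0.7, -0.5]
grip_width: 0.0853
finger_force: 0.0
```

{"name": "arm_command", "arguments": {"plan": [{"linear":[0,0,-20],"rot":[0,0,0],"fingers":-1},{"linear":[0,0,-35],"rot":[0,0,0],"fingers":-1},{"linear":[0,0,-35],"rot":[0,0,0],"fingers":-1},{"linear":[0,0,-20],"rot":[0,0,0],"fingers":-1},{"linear":[-7,-25,0],"rot":[0,0,0],"fingers":-1},{"linear":[-7,-25,0],"rot":[0,0,0],"fingers":-1},{"linear":[-7,-25,0],"rot":[0,0,0],"fingers":-1},{"linear":[-7,-25,0],"rot":[0,0,0],"fingers":-1},{"linear":[-7,-25,0],"rot":[0,0,0],"fingers":-1},{"linear":[-5,-22,0],"rot":[0,0,0.088],"fingers":-1}]}}

```text
t: 11.97
eef_pos: [0.4491, 0.0024, 0.17]
tcp_rot: [0.0, 0.426, 0.905, -0.0]
ft_force: [0.7, 0.3, -0.8]
grip_width: 0.0853
finger_force: 0.0
```

{"name": "arm_command", "arguments": {"plan": [{"linear":[0,0,0],"rot":[0,0,0],"fingers":-1},{"linear":[0,0,20],"rot":[0,0,0],"fingers":-1},{"linear":[0,0,25],"rot":[0,0,0],"fingers":-1},{"linear":[0,0,25],"rot":[0,0,0],"fingers":-1},{"linear":[0,0,0],"rot":[0,0,0],"fingers":-1},{"linear":[0,0,0],"rot":[0,0,0],"fingers":-1},{"linear":[0,0,0],"rot":[0,0,0],"fingers":-1},{"linear":[0,0,0],"rot":[0,0,0],"fingers":-1},{"linear":[0,0,0],"rot":[0,0,0],"fingers":-1},{"linear":[0,0,0],"rot":[0,0,0],"fingers":-1}]}}

```text
t: 12.8
eef_pos: [0.4507, 0.0035, 0.1008]
tcp_rot: [0.001, 0.427, 0.904, 0.0]
ft_force: [-0.5, -0.2, -0.4]
grip_width: 0.0854
finger_force: 0.0
```

{"name": "arm_command", "arguments": {"plan": [{"linear":[0,0,15],"rot":[0,0,0],"fingers":-1},{"linear":[0,0,20],"rot":[0,0,0],"fingers":-1},{"linear":[0,0,15],"rot":[0,0,0],"fingers":-1},{"linear":[0,0,12],"rot":[0,0,0],"fingers":-1},{"linear":[0,0,7],"rot":[0,0,0],"fingers":-1},{"linear":[0,0,4],"rot":[0,0,0],"fingers":-1},{"linear":[0,0,0],"rot":[0,0,0],"fingers":-1},{"linear":[0,0,0],"rot":[0,0,0],"fingers":1},{"linear":[0,0,0],"rot":[0,0,0],"fingers":1},{"linear":[0,0,0],"rot":[0,0,0],"fingers":1}]}}

```text
t: 13.63
eef_pos: [0.4505, 0.0034, 0.0275]
tcp_rot: [0.001, 0.427, 0.904, 0.0]
ft_force: [0.5, -0.5, 0.6]
grip_width: 0.0517
finger_force: 0.0
```

{"name": "arm_command", "arguments": {"plan": [{"linear":[0,0,0],"rot":[0,0,0],"fingers":1},{"linear":[0,0,0],"rot":[0,0,0],"fingers":1},{"linear":[0,0,0],"rot":[0,0,0],"fingers":1},{"linear":[0,0,0],"rot":[0,0,0],"fingers":1},{"linear":[0,0,0],"rot":[0,0,0],"fingers":1},{"linear":[0,0,0],"rot":[0,0,0],"fingers":1},{"linear":[0,0,-1],"rot":[0,0,0],"fingers":1},{"linear":[0,0,-2],"rot":[0,0,0],"fingers":1},{"linear":[0,0,-2],"rot":[0,0,0],"fingers":1},{"linear":[0,0,0],"rot":[0,0,0],"fingers":1}]}}

```text
t: 14.47
eef_pos: [0.4502, 0.0035, 0.0323]
tcp_rot: [0.0, 0.427, 0.904, 0.0]
ft_force: [0.0, -0.3, -1.2]
grip_width: 0.0447
finger_force: 61.2
```

{"name": "arm_command", "arguments": {"plan": [{"linear":[0,0,-15],"rot":[0,0,0],"fingers":1},{"linear":[0,0,-25],"rot":[0,0,0],"fingers":1},{"linear":[0,0,-25],"rot":[0,0,0],"fingers":1},{"linear":[0,0,-25],"rot":[0,0,0],"fingers":1},{"linear":[5,6,-18],"rot":[0,0,0],"fingers":1},{"linear":[14,16,0],"rot":[0,0,0],"fingers":1},{"linear":[22,24,0],"rot":[0,0,0],"fingers":1},{"linear":[22,24,0],"rot":[0,0,0],"fingers":1},{"linear":[22,24,0],"rot":[0,0,0],"fingers":1},{"linear":[20,22,0],"rot":[0,0,0],"fingers":1}]}}

```text
t: 15.3
eef_pos: [0.4727, 0.1601, 0.14]
tcp_rot: [0.0, 0.427, 0.904, 0.0]
ft_force: [0.9, -0.2, -1.8]
grip_width: 0.0447
finger_force: 61.5
```

{"name": "arm_command", "arguments": {"plan": [{"linear":[18,21,0],"rot":[0,0,-0.044],"fingers":1},{"linear":[0,0,0],"rot":[0,0,-0.044],"fingers":1},{"linear":[0,0,15],"rot":[0,0,0],"fingers":1},{"linear":[0,0,20],"rot":[0,0,0],"fingers":1},{"linear":[0,0,20],"rot":[0,0,0],"fingers":1},{"linear":[0,0,15],"rot":[0,0,0],"fingers":1},{"linear":[0,0,7],"rot":[0,0,0],"fingers":1},{"linear":[0,0,4],"rot":[0,0,0],"fingers":1},{"linear":[0,0,0],"rot":[0,0,0],"fingers":1},{"linear":[0,0,0],"rot":[0,0,0],"fingers":1}]}}

```text
t: 16.13
eef_pos: [0.478, 0.1856, 0.0595]
tcp_rot: [0.0, 0.387, 0.922, 0.0]
ft_force: [1.0, 0.0, -0.2]
grip_width: 0.0449
finger_force: 61.6
```

Run:
```python
from rel import *
i,D=grab('side'); s=state();e=s['eef_pos'];print(e.round(4),'q,N',((e[:2]-tip)@d*1e3).round(1),((e[:2]-tip)@n*1e3).round(1))
cv2.imwrite('pics/c4.png',cv2.resize(i[150:246,300:420],(750,600),interpolation=3)[:,:,::-1])
P=cloud('side',D);q=(P[...,:2]-tip)@d;N=(P[...,:2]-tip)@n;Z=P[...,2]
m=(q>.003)&(q<.02)&(abs(N+.002)<.02)&(Z>.05)&(Z<.12);print('wheel z',np.percentile(Z[m],[1,99]))
```

```text
[0.4782 0.1857 0.0597] q,N 24.4 -2.8
wheel z [0.05934365 0.10169798]
```

View pics/c4.png

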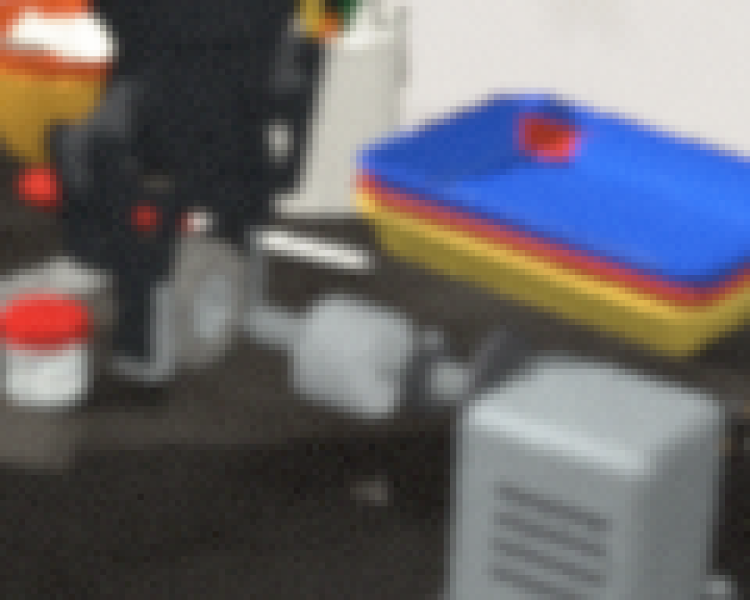

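The crop shows the wheel at (205,310) in line with the rod. The sleeve is on the rod at (355,355), close to the collar at (430,370). I'll slide the wheel on.

{"name": "arm_command", "arguments": {"plan": [{"linear":[-4,0,0],"rot":[0,0,0],"fingers":1},{"linear":[-4,0,0],"rot":[0,0,0],"fingers":1},{"linear":[-3,0,0],"rot":[0,0,0],"fingers":1},{"linear":[-2,0,0],"rot":[0,0,0],"fingers":1},{"linear":[-2,0,0],"rot":[0,0,0],"fingers":1},{"linear":[-2,0,0],"rot":[0,0,0],"fingers":1},{"linear":[-2,0,0],"rot":[0,0,0],"fingers":1},{"linear":[-2,0,0],"rot":[0,0,0],"fingers":1},{"linear":[-1,0,0],"rot":[0,0,0],"fingers":1},{"linear":[0,0,0],"rot":[0,0,0],"fingers":1}]}}

```text
t: 17.02
eef_pos: [0.4931, 0.1697, 0.0589]
tcp_rot: [0.0, 0.387, 0.922, -0.0]
ft_force: [0.6, -0.9, -1.9]
grip_width: 0.0449
finger_force: 61.6
```

{"name": "arm_command", "arguments": {"plan": [{"linear":[-2,0,0],"rot":[0,0,0],"fingers":1},{"linear":[-2,0,0],"rot":[0,0,0],"fingers":1},{"linear":[-2,0,0],"rot":[0,0,0],"fingers":1},{"linear":[-2,0,0],"rot":[0,0,0],"fingers":1},{"linear":[-2,0,0],"rot":[0,0,0],"fingers":1},{"linear":[-2,0,0],"rot":[0,0,0],"fingers":1},{"linear":[-1,0,0],"rot":[0,0,0],"fingers":1},{"linear":[0,0,0],"rot":[0,0,0],"fingers":1},{"linear":[0,0,0],"rot":[0,0,0],"fingers":1},{"linear":[0,0,0],"rot":[0,0,0],"fingers":1}]}}

```text
t: 17.85
eef_pos: [0.502, 0.1606, 0.0589]
tcp_rot: [-0.0, 0.387, 0.922, -0.0]
ft_force: [-0.0, -0.4, -2.0]
grip_width: 0.0446
finger_force: 61.6
```

{"name": "arm_command", "arguments": {"plan": [{"linear":[-2,0,0],"rot":[0,0,0],"fingers":1},{"linear":[-2,0,0],"rot":[0,0,0],"fingers":1},{"linear":[-1.5,0,0],"rot":[0,0,0],"fingers":1},{"linear":[-1.5,0,0],"rot":[0,0,0],"fingers":1},{"linear":[-1.5,0,0],"rot":[0,0,0],"fingers":1},{"linear":[-1.5,0,0],"rot":[0,0,0],"fingers":1},{"linear":[-1.5,0,0],"rot":[0,0,0],"fingers":1},{"linear":[-1,0,0],"rot":[0,0,0],"fingers":1},{"linear":[0,0,0],"rot":[0,0,0],"fingers":1},{"linear":[0,0,0],"rot":[0,0,0],"fingers":1}]}}

```text
t: 18.68
eef_pos: [0.5109, 0.1516, 0.0589]
tcp_rot: [-0.0, 0.387, 0.922, -0.0]
ft_force: [-0.2, -0.7, -0.7]
grip_width: 0.045
finger_force: 61.6
```

{"name": "arm_command", "arguments": {"plan": [{"linear":[0,0,0],"rot":[0,0,0],"fingers":-1},{"linear":[0,0,0],"rot":[0,0,0],"fingers":-1},{"linear":[0,0,0],"rot":[0,0,0],"fingers":-1},{"linear":[0,0,0],"rot":[0,0,0],"fingers":-1},{"linear":[0,0,0],"rot":[0,0,0],"fingers":-1},{"linear":[0,0,0],"rot":[0,0,0],"fingers":-1},{"linear":[0,0,0],"rot":[0,0,0],"fingers":-1},{"linear":[0,0,-20],"rot":[0,0,0],"fingers":-1},{"linear":[0,0,-35],"rot":[0,0,0],"fingers":-1},{"linear":[0,0,-35],"rot":[0,0,0],"fingers":-1}]}}

```text
t: 19.52
eef_pos: [0.5097, 0.1515, 0.1491]
tcp_rot: [-0.001, 0.387, 0.922, -0.001]
ft_force: [0.9, 1.2, -0.9]
grip_width: 0.0855
finger_force: 0.0
```

{"name": "arm_command", "arguments": {"plan": [{"linear":[-10,-9,-20],"rot":[0,0,0],"fingers":-1},{"linear":[-20,-18,0],"rot":[0,0,0],"fingers":-1},{"linear":[-25,-22,0],"rot":[0,0,0],"fingers":-1},{"linear":[-25,-22,0],"rot":[0,0,0],"fingers":-1},{"linear":[-25,-22,0],"rot":[0,0,0],"fingers":-1},{"linear":[-25,-22,0],"rot":[0,0,0],"fingers":-1},{"linear":[-24,-22,0],"rot":[0,0,0],"fingers":-1},{"linear":[-20,-19,0],"rot":[0,0,0],"fingers":-1},{"linear":[0,0,0],"rot":[0,0,0.088],"fingers":-1},{"linear":[0,0,0],"rot":[0,0,0],"fingers":-1}]}}

```text
t: 20.35
eef_pos: [0.5214, -0.0833, 0.1688]
tcp_rot: [-0.0, 0.43, 0.903, -0.0]
ft_force: [-0.9, 0.6, -0.1]
grip_width: 0.0854
finger_force: 0.0
```

{"name": "arm_command", "arguments": {"plan": [{"linear":[0,0,10],"rot":[0,0,0],"fingers":-1},{"linear":[0,0,25],"rot":[0,0,0],"fingers":-1},{"linear":[0,0,25],"rot":[0,0,0],"fingers":-1},{"linear":[0,0,10],"rot":[0,0,0],"fingers":-1},{"linear":[0,0,0],"rot":[0,0,0],"fingers":-1},{"linear":[0,0,0],"rot":[0,0,0],"fingers":-1},{"linear":[0,0,0],"rot":[0,0,0],"fingers":-1},{"linear":[0,0,0],"rot":[0,0,0],"fingers":-1},{"linear":[0,0,0],"rot":[0,0,0],"fingers":-1},{"linear":[0,0,0],"rot":[0,0,0],"fingers":-1}]}}

```text
t: 21.18
eef_pos: [0.5221, -0.0819, 0.0997]
tcp_rot: [0.001, 0.427, 0.904, 0.0]
ft_force: [-0.1, -0.4, -0.1]
grip_width: 0.0853
finger_force: 0.0
```

Run:
```python
from h import *
i,D=grab('side'); print(state()['eef_pos'])
cv2.imwrite('pics/c5.png',cv2.resize(i[160:310,290:430],(560,600),interpolation=3)[:,:,::-1])
d=np.array([-.6349,.7726]);nn=np.array([-d[1],d[0]]);o=np.array([.4887,-.0435])
P=cloud('side',D); Q=(P[...,:2]-o)@d; N=(P[...,:2]-o)@nn; Z=P[...,2]
m=(abs(N)<.03)&(Q>-.09)&(Q<-.01)&(Z>.045)&(Z<.078);print(m.sum(),np.percentile(Q[m],[1,5,95,99]),np.percentile(Z[m],97))
```

```text
[ 0.52188633 -0.08188677  0.0994991 ]
605 [-0.07150465 -0.07099629 -0.03286678 -0.03010948] 0.06915943940697927
```

View pics/c5.png

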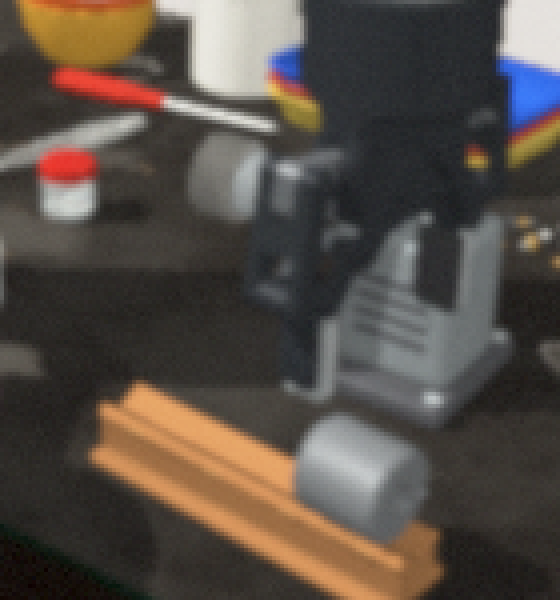

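The wheel is on the rod at crop (225,180) and the cap lies alone in the rail at (362,478), with the bore visible on its right end. That end faces the way it must go on. I'll descend and grip it.

{"name": "arm_command", "arguments": {"plan": [{"linear":[0,-1,15],"rot":[0,0,0],"fingers":-1},{"linear":[0,0,20],"rot":[0,0,0],"fingers":-1},{"linear":[0,0,15],"rot":[0,0,0],"fingers":-1},{"linear":[0,0,12],"rot":[0,0,0],"fingers":-1},{"linear":[0,0,6],"rot":[0,0,0],"fingers":-1},{"linear":[0,0,4],"rot":[0,0,0],"fingers":-1},{"linear":[0,0,0],"rot":[0,0,0],"fingers":-1},{"linear":[0,0,0],"rot":[0,0,0],"fingers":1},{"linear":[0,0,0],"rot":[0,0,0],"fingers":1},{"linear":[0,0,0],"rot":[0,0,0],"fingers":1}]}}

```text
t: 22.07
eef_pos: [0.5213, -0.0826, 0.0276]
tcp_rot: [0.001, 0.427, 0.904, 0.0]
ft_force: [-0.3, -0.8, -0.1]
grip_width: 0.0515
finger_force: 0.0
```

{"name": "arm_command", "arguments": {"plan": [{"linear":[0,0,0],"rot":[0,0,0],"fingers":1},{"linear":[0,0,0],"rot":[0,0,0],"fingers":1},{"linear":[0,0,0],"rot":[0,0,0],"fingers":1},{"linear":[0,0,0],"rot":[0,0,0],"fingers":1},{"linear":[0,0,0],"rot":[0,0,0],"fingers":1},{"linear":[0,0,0],"rot":[0,0,0],"fingers":1},{"linear":[0,0,-1],"rot":[0,0,0],"fingers":1},{"linear":[0,0,-2],"rot":[0,0,0],"fingers":1},{"linear":[0,0,-2],"rot":[0,0,0],"fingers":1},{"linear":[0,0,0],"rot":[0,0,0],"fingers":1}]}}

```text
t: 22.9
eef_pos: [0.521, -0.0825, 0.0323]
tcp_rot: [0.0, 0.427, 0.904, 0.0]
ft_force: [0.0, -0.0, -1.1]
grip_width: 0.0428
finger_force: 60.9
```

{"name": "arm_command", "arguments": {"plan": [{"linear":[0,0,-18],"rot":[0,0,0],"fingers":1},{"linear":[0,0,-25],"rot":[0,0,0],"fingers":1},{"linear":[0,0,-25],"rot":[0,0,0],"fingers":1},{"linear":[0,0,-25],"rot":[0,0,0],"fingers":1},{"linear":[0,0,-25],"rot":[0,0,0],"fingers":1},{"linear":[10,6,0],"rot":[0,0,0],"fingers":1},{"linear":[24,14,0],"rot":[0,0,0],"fingers":1},{"linear":[30,17,0],"rot":[0,0,0],"fingers":1},{"linear":[30,17,0],"rot":[0,0,0],"fingers":1},{"linear":[30,17,0],"rot":[0,0,0],"fingers":1}]}}

```text
t: 23.73
eef_pos: [0.496, 0.0599, 0.1495]
tcp_rot: [-0.0, 0.427, 0.904, -0.0]
ft_force: [1.5, -0.2, -1.1]
grip_width: 0.0429
finger_force: 61.1
```

{"name": "arm_command", "arguments": {"plan": [{"linear":[30,17,0],"rot":[0,0,0],"fingers":1},{"linear":[30,17,0],"rot":[0,0,0],"fingers":1},{"linear":[30,17,0],"rot":[0,0,0],"fingers":1},{"linear":[25,14,0],"rot":[0,0,-0.044],"fingers":1},{"linear":[0,0,10],"rot":[0,0,-0.044],"fingers":1},{"linear":[0,0,25],"rot":[0,0,0],"fingers":1},{"linear":[0,0,25],"rot":[0,0,0],"fingers":1},{"linear":[0,0,20],"rot":[0,0,0],"fingers":1},{"linear":[0,0,10],"rot":[0,0,0],"fingers":1},{"linear":[0,0,0],"rot":[0,0,0],"fingers":1}]}}

```text
t: 24.57
eef_pos: [0.4719, 0.1882, 0.0577]
tcp_rot: [-0.002, 0.387, 0.922, -0.001]
ft_force: [-0.2, -0.4, -0.5]
grip_width: 0.0434
finger_force: 61.1
```

Run:
```python
from rel import *
i,D=grab('side'); s=state();e=s['eef_pos'];print(e.round(4),s['ft_force'],'q,N',((e[:2]-tip)@d*1e3).round(1),((e[:2]-tip)@n*1e3).round(1))
cv2.imwrite('pics/c6.png',cv2.resize(i[150:246,300:420],(750,600),interpolation=3)[:,:,::-1])
P=cloud('side',D);q=(P[...,:2]-tip)@d;N=(P[...,:2]-tip)@n;Z=P[...,2]
m=(q>.003)&(q<.02)&(abs(N+.002)<.02)&(Z>.05)&(Z<.12);print('cap z',np.percentile(Z[m],[1,99]),'q',np.percentile(q[m],[1,50]))
```

```text
[0.473  0.1884 0.0592] [ 0.07250693  0.53782602 -1.0938085 ] q,N 30.0 -1.0
cap z [0.05798556 0.11567269] q [0.00916013 0.01138989]
```

View pics/c6.png

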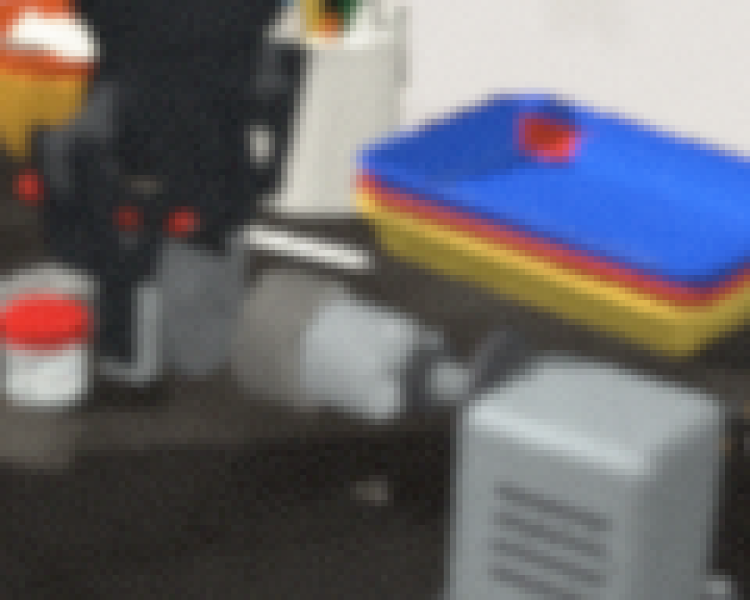

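The cap is lined up at crop (205,310), in front of the wheel at (275,335) and the sleeve at (360,355) on the rod. I'll advance slowly.

{"name": "arm_command", "arguments": {"plan": [{"linear":[-2,0.7,0],"rot":[0,0,0],"fingers":1},{"linear":[-2,0.7,0],"rot":[0,0,0],"fingers":1},{"linear":[-2,0,0],"rot":[0,0,0],"fingers":1},{"linear":[-1,0,0],"rot":[0,0,0],"fingers":1},{"linear":[-1,0,0],"rot":[0,0,0],"fingers":1},{"linear":[-1,0,0],"rot":[0,0,0],"fingers":1},{"linear":[-1,0,0],"rot":[0,0,0],"fingers":1},{"linear":[-1,0,0],"rot":[0,0,0],"fingers":1},{"linear":[0,0,0],"rot":[0,0,0],"fingers":1},{"linear":[0,0,0],"rot":[0,0,0],"fingers":1}]}}

```text
t: 25.45
eef_pos: [0.4826, 0.1816, 0.0599]
tcp_rot: [-0.0, 0.387, 0.922, -0.0]
ft_force: [0.1, -0.2, -0.7]
grip_width: 0.043
finger_force: 61.1
```

{"name": "arm_command", "arguments": {"plan": [{"linear":[-0.5,0,0],"rot":[0,0,0],"fingers":1},{"linear":[-0.5,0,0],"rot":[0,0,0],"fingers":1},{"linear":[-0.5,0,0],"rot":[0,0,0],"fingers":1},{"linear":[-0.5,0,0],"rot":[0,0,0],"fingers":1},{"linear":[-0.5,0,0],"rot":[0,0,0],"fingers":1},{"linear":[-0.5,0,0],"rot":[0,0,0],"fingers":1},{"linear":[-0.5,0,0],"rot":[0,0,0],"fingers":1},{"linear":[-0.5,0,0],"rot":[0,0,0],"fingers":1},{"linear":[0,0,0],"rot":[0,0,0],"fingers":1},{"linear":[0,0,0],"rot":[0,0,0],"fingers":1}]}}

```text
t: 26.28
eef_pos: [0.4854, 0.1788, 0.0599]
tcp_rot: [0.0, 0.387, 0.922, -0.0]
ft_force: [-1.2, -0.5, -0.6]
grip_width: 0.0431
finger_force: 61.1
```

{"name": "arm_command", "arguments": {"plan": [{"linear":[-0.5,0,0],"rot":[0,0,0],"fingers":1},{"linear":[-0.5,0,0],"rot":[0,0,0],"fingers":1},{"linear":[-0.5,0,0],"rot":[0,0,0],"fingers":1},{"linear":[-0.5,0,0],"rot":[0,0,0],"fingers":1},{"linear":[-0.5,0,0],"rot":[0,0,0],"fingers":1},{"linear":[-0.5,0,0],"rot":[0,0,0],"fingers":1},{"linear":[-0.5,0,0],"rot":[0,0,0],"fingers":1},{"linear":[-0.5,0,0],"rot":[0,0,0],"fingers":1},{"linear":[0,0,0],"rot":[0,0,0],"fingers":1},{"linear":[0,0,0],"rot":[0,0,0],"fingers":1}]}}

```text
t: 27.12
eef_pos: [0.4883, 0.1759, 0.0599]
tcp_rot: [0.0, 0.387, 0.922, -0.0]
ft_force: [-1.1, 0.0, 1.4]
grip_width: 0.0434
finger_force: 61.2
```

{"name": "arm_command", "arguments": {"plan": [{"linear":[-0.3,0,0],"rot":[0,0,0],"fingers":1},{"linear":[-0.3,0,0],"rot":[0,0,0],"fingers":1},{"linear":[-0.3,0,0],"rot":[0,0,0],"fingers":1},{"linear":[-0.3,0,0],"rot":[0,0,0],"fingers":1},{"linear":[-0.3,0,0],"rot":[0,0,0],"fingers":1},{"linear":[-0.3,0,0],"rot":[0,0,0],"fingers":1},{"linear":[-0.3,0,0],"rot":[0,0,0],"fingers":1},{"linear":[-0.3,0,0],"rot":[0,0,0],"fingers":1},{"linear":[0,0,0],"rot":[0,0,0],"fingers":1},{"linear":[0,0,0],"rot":[0,0,0],"fingers":1}]}}

```text
t: 27.95
eef_pos: [0.4901, 0.174, 0.0599]
tcp_rot: [0.0, 0.387, 0.922, -0.0]
ft_force: [-1.2, 0.5, 1.3]
grip_width: 0.0429
finger_force: 61.3
```

{"name": "arm_command", "arguments": {"plan": [{"linear":[-0.3,0,0],"rot":[0,0,0],"fingers":1},{"linear":[-0.3,0,0],"rot":[0,0,0],"fingers":1},{"linear":[-0.3,0,0],"rot":[0,0,0],"fingers":1},{"linear":[-0.3,0,0],"rot":[0,0,0],"fingers":1},{"linear":[-0.3,0,0],"rot":[0,0,0],"fingers":1},{"linear":[-0.3,0,0],"rot":[0,0,0],"fingers":1},{"linear":[-0.3,0,0],"rot":[0,0,0],"fingers":1},{"linear":[-0.3,0,0],"rot":[0,0,0],"fingers":1},{"linear":[-0.3,0,0],"rot":[0,0,0],"fingers":1},{"linear":[0,0,0],"rot":[0,0,0],"fingers":1}]}}

```text
t: 28.78
eef_pos: [0.4919, 0.1723, 0.0599]
tcp_rot: [0.0, 0.387, 0.922, 0.0]
ft_force: [-1.4, 1.4, 0.8]
grip_width: 0.0431
finger_force: 61.3
```

{"name": "arm_command", "arguments": {"plan": [{"linear":[-0.3,0,0],"rot":[0,0,0],"fingers":1},{"linear":[-0.3,0,0],"rot":[0,0,0],"fingers":1},{"linear":[-0.3,0,0],"rot":[0,0,0],"fingers":1},{"linear":[-0.3,0,0],"rot":[0,0,0],"fingers":1},{"linear":[-0.3,0,0],"rot":[0,0,0],"fingers":1},{"linear":[-0.3,0,0],"rot":[0,0,0],"fingers":1},{"linear":[-0.3,0,0],"rot":[0,0,0],"fingers":1},{"linear":[-0.3,0,0],"rot":[0,0,0],"fingers":1},{"linear":[-0.3,0,0],"rot":[0,0,0],"fingers":1},{"linear":[0,0,0],"rot":[0,0,0],"fingers":1}]}}

```text
t: 29.62
eef_pos: [0.4937, 0.1704, 0.0599]
tcp_rot: [0.0, 0.387, 0.922, -0.0]
ft_force: [-1.1, 1.3, 1.6]
grip_width: 0.0431
finger_force: 61.3
```

{"name": "arm_command", "arguments": {"plan": [{"linear":[-0.3,0,0],"rot":[0,0,0],"fingers":1},{"linear":[-0.3,0,0],"rot":[0,0,0],"fingers":1},{"linear":[-0.3,0,0],"rot":[0,0,0],"fingers":1},{"linear":[-0.3,0,0],"rot":[0,0,0],"fingers":1},{"linear":[-0.3,0,0],"rot":[0,0,0],"fingers":1},{"linear":[-0.3,0,0],"rot":[0,0,0],"fingers":1},{"linear":[-0.3,0,0],"rot":[0,0,0],"fingers":1},{"linear":[-0.3,0,0],"rot":[0,0,0],"fingers":1},{"linear":[-0.3,0,0],"rot":[0,0,0],"fingers":1},{"linear":[0,0,0],"rot":[0,0,0],"fingers":1}]}}

```text
t: 30.45
eef_pos: [0.4943, 0.1696, 0.0598]
tcp_rot: [-0.001, 0.386, 0.922, 0.001]
ft_force: [-6.3, 9.2, 5.2]
grip_width: 0.0429
finger_force: 61.8
```

{"name": "arm_command", "arguments": {"plan": [{"linear":[-0.3,0,0],"rot":[0,0,0],"fingers":1},{"linear":[-0.2,0,0],"rot":[0,0,0],"fingers":1},{"linear":[-0.2,0,0],"rot":[0,0,0],"fingers":1},{"linear":[0,0,0],"rot":[0,0,0],"fingers":1},{"linear":[0,0,0],"rot":[0,0,0],"fingers":1},{"linear":[0,0,0],"rot":[0,0,0],"fingers":1},{"linear":[0,0,0],"rot":[0,0,0],"fingers":1},{"linear":[0,0,0],"rot":[0,0,0],"fingers":1},{"linear":[0,0,0],"rot":[0,0,0],"fingers":1},{"linear":[0,0,0],"rot":[0,0,0],"fingers":1}]}}

```text
t: 31.28
eef_pos: [0.4943, 0.1696, 0.0598]
tcp_rot: [-0.002, 0.386, 0.922, 0.001]
ft_force: [-8.8, 11.2, 6.6]
grip_width: 0.0432
finger_force: 62.0
```

{"name": "arm_command", "arguments": {"plan": [{"linear":[-0.2,0,0],"rot":[0,0,0],"fingers":1},{"linear":[-0.2,0,0],"rot":[0,0,0],"fingers":1},{"linear":[0,0,0],"rot":[0,0,0],"fingers":1},{"linear":[0,0,0],"rot":[0,0,0],"fingers":1},{"linear":[0,0,0],"rot":[0,0,0],"fingers":1},{"linear":[0,0,0],"rot":[0,0,0],"fingers":1},{"linear":[0,0,0],"rot":[0,0,0],"fingers":1},{"linear":[0,0,0],"rot":[0,0,0],"fingers":1},{"linear":[0,0,0],"rot":[0,0,0],"fingers":1},{"linear":[0,0,0],"rot":[0,0,0],"fingers":1}]}}

```text
t: 32.12
eef_pos: [0.4943, 0.1696, 0.0598]
tcp_rot: [-0.002, 0.386, 0.923, 0.001]
ft_force: [-9.2, 12.0, 7.2]
grip_width: 0.0433
finger_force: 62.1
```

Run:
```python
from rel import *
i,D=grab('side'); s=state();print(s['ft_force'],s['ft_force'][:2]@d,s['t'],s['eef_pos'])
cv2.imwrite('pics/c7.png',cv2.resize(i[165:245,310:410],(750,600),interpolation=3)[:,:,::-1])
```

```text
[-9.91842598 12.87566002  8.51095664] 16.13316220378603 32.1667 [0.49430845 0.16958384 0.05979621]
```

View pics/c7.png

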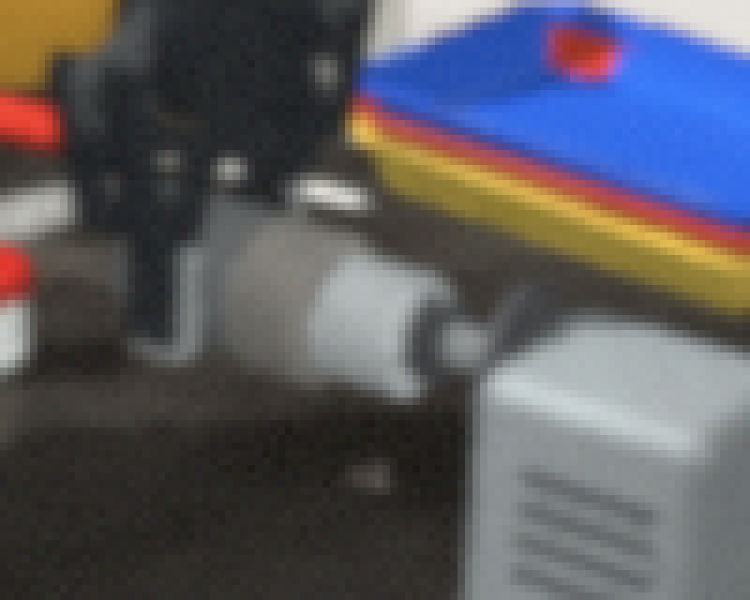

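The cap, wheel and sleeve are packed against the dark collar at crop (430,330), with no gaps showing. The axial push has held at about 16 N. I'll ease off partway without pulling back, then open.

{"name": "arm_command", "arguments": {"plan": [{"linear":[0,0,0],"rot":[0,0,0],"fingers":1},{"linear":[0,0,0],"rot":[0,0,0],"fingers":1},{"linear":[0.5,0,0],"rot":[0,0,0],"fingers":1},{"linear":[0.5,0,0],"rot":[0,0,0],"fingers":1},{"linear":[0.3,0,0],"rot":[0,0,0],"fingers":1},{"linear":[0,0,0],"rot":[0,0,0],"fingers":-1},{"linear":[0,0,0],"rot":[0,0,0],"fingers":-1},{"linear":[0,0,0],"rot":[0,0,0],"fingers":-1},{"linear":[0,0,0],"rot":[0,0,0],"fingers":-1},{"linear":[0,0,0],"rot":[0,0,0],"fingers":-1}]}}

```text
t: 33.0
eef_pos: [0.4956, 0.1684, 0.0599]
tcp_rot: [0.0, 0.387, 0.922, -0.0]
ft_force: [0.1, 0.9, 0.6]
grip_width: 0.0856
finger_force: 0.0
```

{"name": "arm_command", "arguments": {"plan": [{"linear":[0,0,0],"rot":[0,0,0],"fingers":-1},{"linear":[0,0,0],"rot":[0,0,0],"fingers":-1},{"linear":[0,0,-10],"rot":[0,0,0],"fingers":-1},{"linear":[0,0,-25],"rot":[0,0,0],"fingers":-1},{"linear":[0,0,-35],"rot":[0,0,0],"fingers":-1},{"linear":[0,0,-35],"rot":[0,0,0],"fingers":-1},{"linear":[0,-30,-20],"rot":[0,0,0],"fingers":-1},{"linear":[0,-40,0],"rot":[0,0,0],"fingers":-1},{"linear":[0,-40,0],"rot":[0,0,0],"fingers":-1},{"linear":[0,-20,0],"rot":[0,0,0],"fingers":-1}]}}

```text
t: 33.83
eef_pos: [0.3996, 0.0759, 0.1857]
tcp_rot: [-0.0, 0.387, 0.922, -0.0]
ft_force: [0.6, 0.1, 0.1]
grip_width: 0.0854
finger_force: 0.0
```

Run:
```python
from rel import *
i,D=grab('side'); j,_=grab('top');s=state();print(s['ft_force'],s['t'],s['eef_pos'])
o=np.zeros((480,800,3),np.uint8);o[:,:400]=cv2.resize(j[80:200,280:380],(400,480),interpolation=3);o[:,400:]=cv2.resize(i[160:256,310:390],(400,480),interpolation=3)
cv2.imwrite('pics/c8.png',o[:,:,::-1])
```

```text
[-0.15007278  0.49219121 -0.32485396] 33.9333 [0.40034268 0.07599974 0.18577308]
```

View pics/c8.png

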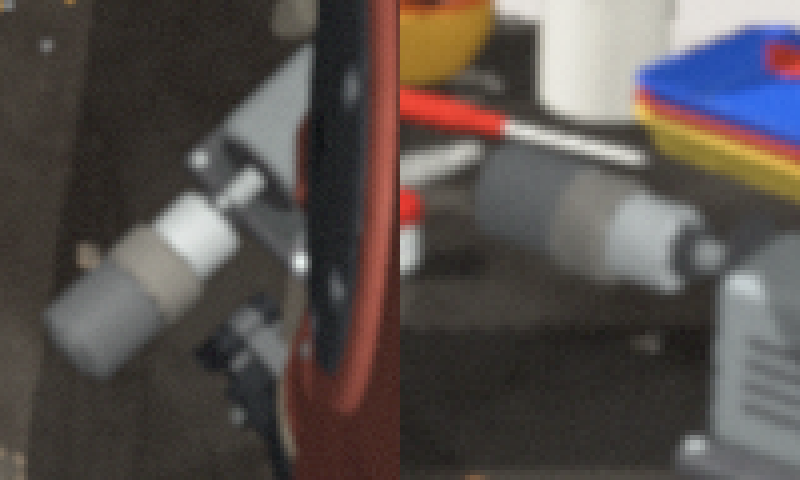

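Both views show cap, wheel, sleeve and collar tightly packed: top crop at (105,315), (155,265) and (195,235), and side crop at (515,205), (590,225) and (650,235). The gripper is clear, so I'm handing in.

```bash
python3 -c "
from bench import ticket
print(ticket.close_job())"
```

```text
the job is handed in; nothing more can be done
None
```

The sleeve, wheel and cap went onto the rod in that order and are packed against the collar with no visible gaps; the axial push read about 14–16 N for over a second, the gripper is clear, and I handed the job in at about 34 s.

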